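# Fetch the dosing bottle from the child-locked additive box

### The job

The dosing pump is waiting for its new bottle: slide the orange child-lock tab on the additive box fully aside, press the green button so that the clear lid springs open, then take out the blue-capped bottle and set it down gently, upright, in the blue drip tray in front of the dosing pump. Leave the box unlocked with its lid open and the white-capped bottle standing in it, and do not disturb the other things on the worktop.

Things in the scene. Friction and masses are not known exactly. Their poses are not given: they have to be found in the camera images.
- box: White additive box with red trim, fixed, 198 x 204 x 150 mm high (x, y, z); origin at the centre of its underside; -x is its front. Rear part (x from -33 mm): bottle compartment. Front part (x -99 to -33 mm): lock console, its grey top face sloping at 30 degrees from z 150 mm at x -33 down to z 112 mm at x -99 (outward normal -0.5, 0, 0.866 in the box frame)
- tab_grip (a point): Middle of the top of the orange lock tab's thumb rib: 12 mm thick along the slide, 26 mm long up the slope, standing 16 mm above the tab's flat plate (91 x 26 mm, 7 mm thick, on the sloped face). Axes: x up the slope, y along the slide to unlocked (the box's +y), z out of the sloped face. Locked, the rib's centre is 57 mm to the +y side of the nearer edge of the button
- tab (a joint): Travel of the lock tab in m: about 0 locked (its end sits under the edge of the green button and blocks it), 0.022 fully aside. Stays where it is left; about 2 N moves it
- button_top (a point): Centre of the top of the green push button: a raised plate 34 mm (up the slope) x 56 mm (along y), its top 16 mm proud of the sloped face. Axes: x up the slope, y as the box's y, z out of the sloped face; it is pressed along -z
- button (a joint): How far the button is pressed, m: 0 up, 0.007 fully down. Sprung, 1.5 N at the start to 6.5 N fully down, comes back up. While the tab is locked it moves only 1 to 2 mm. Past about 4 mm (4.5 N) it lets go of the lid; hold it down for half a second
- lid (a joint): Opening of the clear lid, rad: 0 shut and latched, 1.22 (70 degrees) fully open. 204 x 135 x 5 mm, hinged on top of the box's back wall (box frame x +99, z 150 mm). Released, it rises by itself in about 1 s to 70 degrees and stays there
- bottle_blue: The bottle wanted: white with a light blue band and a blue screw cap, 136 mm high, about 0.30 kg; origin at the centre of its base, z up. Round body 58 mm diameter up to z 96 mm, shoulder to z 110, round smooth cap 34 mm diameter from z 108 to 136 mm. Stands in one of the two cells
- bottle_white: The same bottle with grey-white band and white cap, in the other cell; stays there. Origin at the centre of its base
- box_in (a point): Centre of the floor of the bottle compartment (box frame x +33, y 0, z 6 mm). Inside it is 124 mm (x) by 196 mm (y), walls 4 mm thick, rim at z 150 mm of the box frame; a 70 mm high divider at y 0 makes two cells, one bottle near the middle of each
- doser: White dosing pump with two black round pump heads, fixed, with a blue drip tray in front of it (-x side). Origin at the centre of its footprint (210 x 150 mm) on the worktop; the pump stands from x +35 to +105 mm, 105 mm high, the heads reach forward to x +15 mm
- tray (a point): Centre of the drip tray's floor, 5 mm above the worktop. The tray is 110 x 110 mm outside, 100 x 100 mm inside, rim 12 mm above the worktop; axes as the doser's
- remote: Black light remote lying flat, 40 x 105 x 8 mm, loose; origin at the centre of its underside. Leave alone
- food_jar: Fish-food jar with red lid, 68 mm diameter, 85 mm high, loose; origin at the centre of its base. Leave alone
- valve: Dark grey plastic ball valve with blue lever, 120 mm long, 70 mm high, loose; origin under its middle. Leave alone
- elbow: Dark grey pipe elbow, 52 mm diameter, 71 mm overall along each leg, loose; origin under its corner. Leave alone
- tweezers: Long steel tweezers lying flat, 250 mm long, loose; origin at the middle. Leave alone
- cup: Clear measuring cup, 76 mm diameter, 80 mm high, loose; origin at the centre of its base. Leave alone
- lid_edge (a point): Middle of the lid's front edge, outer side. Fully open it is at about box frame x +50, z 279 mm: the lid leans over the rear of the compartment, and its steel latch tongue (22 mm wide, 24 mm long, at the middle of this edge) then points forward. No room for a gripper straight above a bottle; come in leaning forward 20 to 40 degrees, from the front

How it is judged:
By the outcome, as a careful person would: the job done as asked, in the order asked, and still so for the second after the job is handed in, with the robot touching nothing.
It also fails if it takes over 59 s, if anything falls off the work surface, if the arm or the gripper's body presses on something with over 40 N, if the wrist force passes 120 N, or if a joint passes its speed limit or range.

### The arm

A 6-joint arm with a two-finger parallel gripper is mounted at the origin on the work surface. World frame = base frame: x ahead of the robot, y to its left, z up, the work surface at z = 0. Lengths are in m, angles in rad, forces in N, time in s.
With the tool pointing down it reaches from about 0.35 to 0.975 m from the base axis. Payload 4.9 kg.
Tool frame: the origin (TCP) lies on the centre line of the jaws, within the pads' length; the fingertips stand 8 mm ahead of it and the grasp point (between the pads) lies 11 mm behind it; z points along the fingers, y is the direction in which the jaws open and shut (so a half turn about z gives the same grasp; the last joint's range is limited). The gripper opens to 85 mm and grips with 20 to 120 N. Pads are 22 mm wide; open, the fingers measure 114 mm over their backs; the gripper's body (76 mm by 85 mm) begins 54 mm behind the grasp point. The pads swing forward as they close: fully open they stand 13 mm farther back than shut.
Start: joints at [-1.458, 0.053, 1.613, -0, 1.476, -0.119], TCP at [0.144, -0.608, 0.239] pointing down, gripper open.
Joint ranges: [-3.01, 3.01], [-1.01, 2.22], [0.06, 2.58], [-1.02, 4.17], [0.09, 2.62], [-3.14, 3.14]. Speed limits (rad/s): [2.57, 2.57, 3.14, 3.14, 3.14, 3.14].

### API

Orientations are given as a unit quaternion [w, x, y, z].
In Python, from plant import manip gives the robot as it stands.
- The arm moves only by the tool step_arm, never from a script. Its argument "deltas" is a list of rows, each a list of 7 numbers: the shift along the tool's x, y, z in m, then the turn, a rotation vector about the tool's x, y, z in rad, then the gripper command: -1 is fully open, 1 is shut, values between are in proportion. In form: [[dx, dy, dz, ax, ay, az, hand], ...]. A call has 1 to 20 rows; each row is the pose to reach, as a shift and turn from the pose commanded when the call began, along the tool's axes at that moment; what a row does not reach only later rows make up. A row lasts 1/10 s, in which the tool goes at most 50 mm and 8.59 degrees, less where a joint would pass 70% of its speed; a pose out of reach is approached as far as the arm can. A call with a gripper value outside its range is refused whole. The fingers move at their own pace and stop on an object; the grip force is fixed at half the most. Time passes only in rows, so rows that repeat a pose let the fingers close. It gives the time, the measured TCP pose, the force and the opening at its end, in the units of the state.
- manip.state(): the state, without advancing time (a new reading comes with each control period).
- manip.grab_frame(name): name is "scene" or "top" or "wrist"; returns the picture (384x512x3 uint8, red, green, blue); there is no depth.
- manip.get_calibration(name): a dict with "fov_y" (degrees; the focal length in pixels is half the picture's height over the tangent of half this angle, whatever the lens; pixels are square), "cx", "cy" (the principal point, pixels), "R" (3x3) and "t" (3): a world point X has camera coordinates R X + t. Camera axes: x right, y down, z forward; pixel columns grow to the right and rows downward; lengths in m; the calibration is good to about 2 mm. A picture is of the moment at which its call begins: read the wrist's pose just before it. get_calibration takes no time and is no camera call; for the wrist camera it gives the pose at the moment of the call.
- manip.job_done(): hands the job in, once; it reports no verdict.
The state is a dict: "time": time; "joint_pos": joint angles; "joint_vel": joint speeds; "joint_efforts": joint torques, N m; "tool_pos": TCP position; "tool_rot": TCP orientation; "contact_force": force on the tool from outside, world axes, zero at the start; "ft_torque": the same for the moment, N m; "gripper_width": opening from 0.0 (shut) to 1.0 (fully open).
Only numpy, scipy, OpenCV 4.12 (cv2) and the standard library are available. Lean on these libraries where they do the work, as an engineer would, in place of code of your own. Each camera call takes 0.05 s, during which the arm holds its last target.

## Working session

There is one attempt and no reset: what is moved stays moved. The work goes in short steps, Python scripts to look and compute and a tool call to move; the robot and the scene stay as the last step left them, time stands still between calls to the robot, and variables do not carry over. Pictures are saved under pics/ and viewed, and the job is handed in when it is done.

Besides the shell and the picture viewer there is one more tool, called after "Emit:" as name([rows], argument=value, ...), one row to a line, values as JSON. step_arm: Moves the arm, as the interface text tells. Its arguments: {"type":"object","properties":{"deltas":{"type":"array"}},"required":["deltas"]}

```bash
ls; mkdir -p pics; python3 - <<'E'
from plant import manip
import cv2
print(manip.state())
for n in ["scene","top","wrist"]:
    c=manip.get_calibration(n);f=manip.grab_frame(n)
    print(n,c);cv2.imwrite(f"pics/{n}0.png",f[:,:,::-1])
E
```

```text
pics
{'time': 0.0, 'joint_pos': array([-1.45801500e+00,  5.33470866e-02,  1.61428174e+00, -2.05517801e-06,
        1.47600815e+00, -1.19031737e-01]), 'joint_vel': array([ 0.00062136,  0.00046701,  0.000128  , -0.00096907,  0.00029036,
        0.00057907]), 'joint_efforts': array([-3.02397702e-04, -3.93683589e+01, -3.70174277e+01, -1.34553461e-04,
        7.19213524e-03,  1.00523238e-05]), 'tool_pos': array([ 0.14350116, -0.60768253,  0.23807639]), 'tool_rot': array([-1.02215803e-03,  9.93289824e-01,  1.15647221e-01,  2.17158419e-06]), 'contact_force': array([ 0.36894357, -0.65876258, -0.80288021]), 'ft_torque': array([-0.0026254 ,  0.06041828,  0.00092006]), 'gripper_width': 1.0005100712928596}
scene {'fov_y': 42.779474083045756, 'cx': 255.46504896423153, 'cy': 190.50775677496333, 'R': array([[-0.64308632,  0.76554663, -0.01945107],
       [ 0.45497698,  0.36151925, -0.81381803],
       [-0.61598371, -0.53220503, -0.58079418]]), 't': array([ 0.37398394, -0.16860711,  1.9151511 ])}
top {'fov_y': 57.65233555855508, 'cx': 253.46100479878194, 'cy': 190.6829985194323, 'R': array([[-0.00944736, -0.99982418, -0.01619748],
       [-0.98954351,  0.01167919, -0.14376102],
       [ 0.14392492,  0.01466995, -0.98947987]]), 't': array([0.00683003, 0.57895203, 1.13211492])}
wrist {'fov_y': 58.227111873531854, 'cx': 256.99034673155734, 'cy': 194.8753669212391, 'R': array([[ 0.22937621, -0.97333569, -0.00204611],
       [-0.94041626, -0.22215955,  0.25741483],
       [-0.2510056 , -0.05712064, -0.96629883]]), 't': array([-0.62372469, -0.03294326,  0.3772659 ])}
```

View pics/scene0.png

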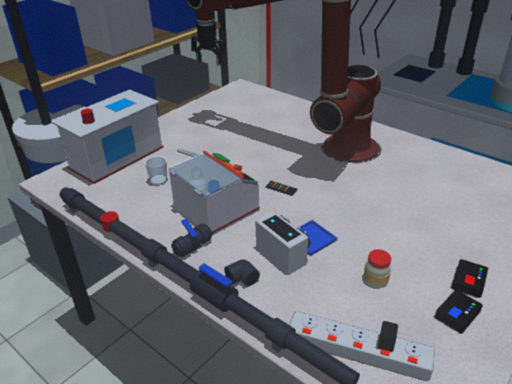

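View pics/top0.png

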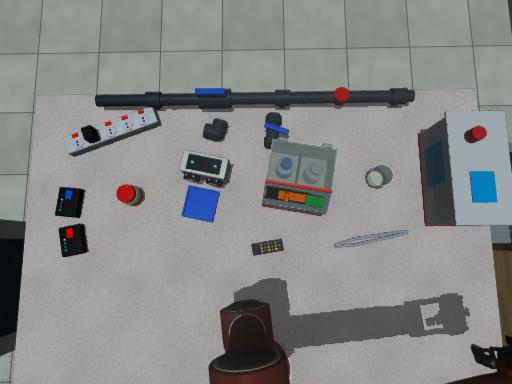

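View pics/wrist0.png

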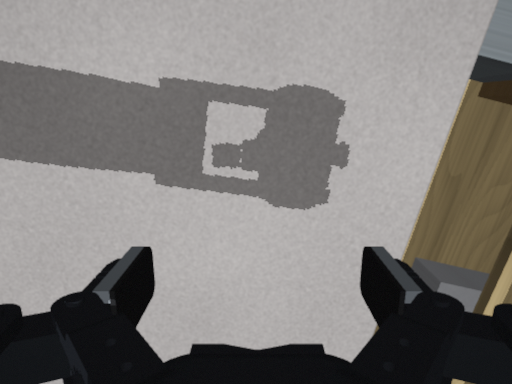

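The top view has the box around (300,178), with the blue cap in its left (+y) cell at (286,164). The tab is orange at (292,197), the button green at (314,201) and the tray at (201,204). Next I'll zoom in and measure.

```bash
cat > h.py <<'E'
import numpy as np, cv2
from plant import manip
from scipy.spatial.transform import Rotation as Ro
def ray(c,u,v):
    f=192/np.tan(np.radians(c['fov_y'])/2)
    d=c['R'].T@np.array([(u-c['cx'])/f,(v-c['cy'])/f,1.]); return -c['R'].T@c['t'],d
def onz(c,u,v,z):
    o,d=ray(c,u,v); return o+d*(z-o[2])/d[2]
def proj(c,X):
    f=192/np.tan(np.radians(c['fov_y'])/2); p=c['R']@np.asarray(X)+c['t']; return np.array([f*p[0]/p[2]+c['cx'],f*p[1]/p[2]+c['cy']])
def tri(cu):
    A=np.zeros((3,3));b=np.zeros(3)
    for c,u,v in cu:
        o,d=ray(c,u,v);d/=np.linalg.norm(d);P=np.eye(3)-np.outer(d,d);A+=P;b+=P@o
    X=np.linalg.solve(A,b); return X,[proj(c,X)-[u,v] for c,u,v in cu]
def blobs(img,lo,hi,amin=15):
    h=cv2.cvtColor(img,cv2.COLOR_RGB2HSV);m=cv2.inRange(h,np.array(lo),np.array(hi))
    n,l,s,ce=cv2.connectedComponentsWithStats(m)
    return [(s[i][4],ce[i].round(1),cv2.minAreaRect(np.argwhere(l==i)[:,::-1].astype(np.float32))) for i in range(1,n) if s[i][4]>=amin]
E
python3 - <<'E'
import cv2
a=cv2.imread('pics/top0.png')[110:260,160:360];cv2.imwrite('pics/topz.png',cv2.resize(a,None,fx=4,fy=4,interpolation=cv2.INTER_CUBIC))
a=cv2.imread('pics/scene0.png')[130:280,150:350];cv2.imwrite('pics/scz.png',cv2.resize(a,None,fx=4,fy=4,interpolation=cv2.INTER_CUBIC))
from h import *
c=manip.get_calibration('top');im=cv2.imread('pics/top0.png')[:,:,::-1].copy()
for n,lo,hi in [('green',(45,100,60),(75,255,255)),('orange',(8,150,120),(20,255,255)),('blue',(100,80,60),(125,255,255)),('red',(0,150,100),(4,255,255))]:
    for b in blobs(im,lo,hi): print(n,b)
E
```

```text
green (np.int32(196), array([314. , 200.7]), ((314.05767822265625, 200.7115478515625), (18.434917449951172, 10.78638744354248), 11.309932708740234))
orange (np.int32(208), array([291.5, 196.3]), ((291.3497009277344, 196.9768829345703), (26.990154266357422, 9.579604148864746), 8.746162414550781))
blue (np.int32(209), array([209.4,  91. ]), ((209.5, 91.0), (6.0, 29.0), 90.0))
blue (np.int32(149), array([276., 128.]), ((276.20001220703125, 127.9000015258789), (24.981992721557617, 6.008327484130859), 18.434947967529297))
blue (np.int32(50), array([443.5, 160.2]), ((443.27459716796875, 160.02049255371094), (40.107330322265625, 1.6296433210372925), 84.80557250976562))
blue (np.int32(295), array([430. , 166.1]), ((429.9586486816406, 166.00344848632812), (39.86183166503906, 7.557138919830322), 85.2363510131836))
blue (np.int32(111), array([285.9, 163.4]), ((285.5, 163.5), (11.0, 11.0), 90.0))
blue (np.int32(802), array([483. , 186.4]), ((483.0495300292969, 186.49505615234375), (33.433250427246094, 25.273944854736328), 84.2894058227539))
blue (np.int32(1044), array([200.2, 203.3]), ((200.1529
[... 542 characters left out ...]
20), array([107.5, 123. ]), ((107.5, 123.00000762939453), (3.4785051345825195, 5.375871658325195), 71.56504821777344))
red (np.int32(132), array([479. , 132.2]), ((479.00006103515625, 132.50003051757812), (12.020814895629883, 12.020814895629883), 45.0))
red (np.int32(21), array([ 74.6, 134.8]), ((74.6500015258789, 134.9499969482422), (3.4785051345825195, 5.692099571228027), 71.56504821777344))
red (np.int32(173), array([298.7, 185.8]), ((298.5329895019531, 185.79566955566406), (66.08145904541016, 2.5477185249328613), 9.162346839904785))
red (np.int32(243), array([125. , 192.9]), ((125.0, 193.0), (16.0, 16.0), 90.0))
red (np.int32(61), array([ 69.1, 232.5]), ((69.0, 232.5), (9.0, 6.0), 90.0))
```

View pics/topz.png

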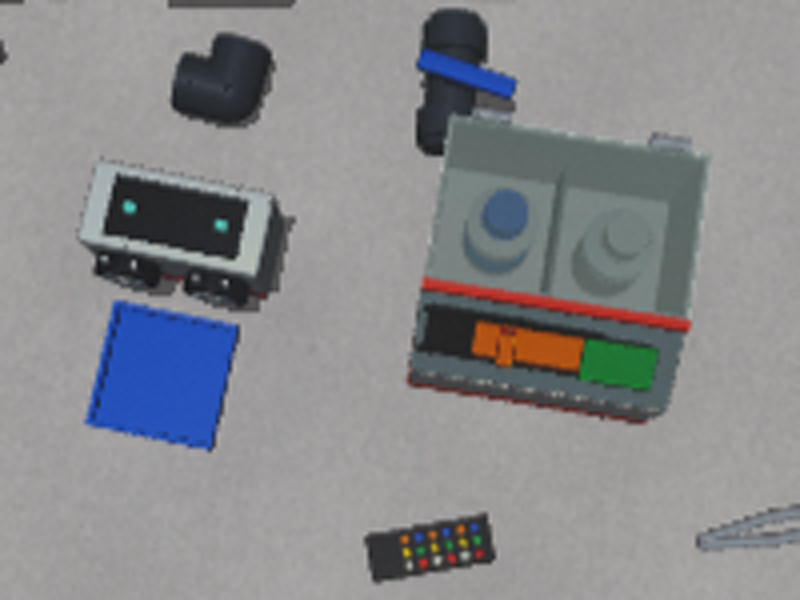

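View pics/scz.png

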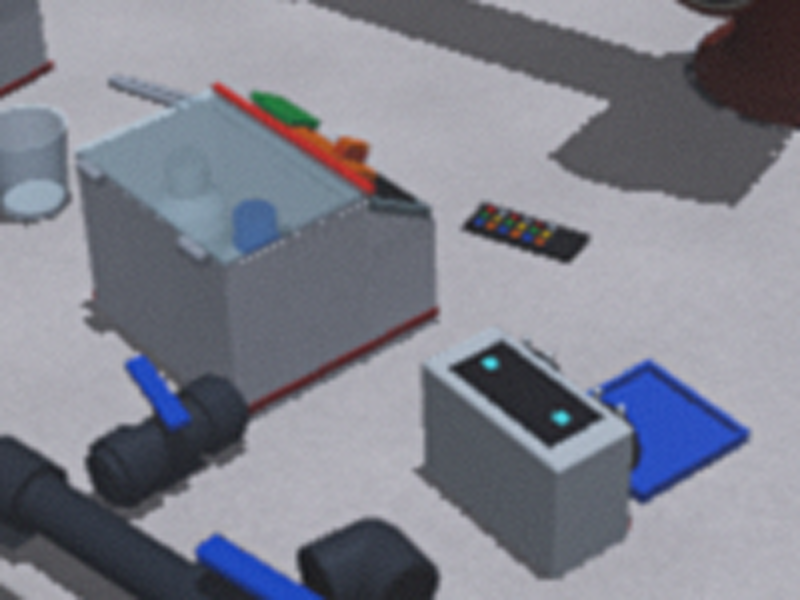

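```bash
cat > m1.py <<'E'
from h import *
np.set_printoptions(precision=4,suppress=True)
c=manip.get_calibration('top')
pts=[(423,283),(690,326),(449,115),(709,155)]
P=[onz(c,160+(u+.5)/4-.5,110+(v+.5)/4-.5,.15) for u,v in pts]
for p in P:print(p)
print('w',np.linalg.norm(P[0]-P[1]),np.linalg.norm(P[2]-P[3]),np.linalg.norm(P[0]-P[2]),np.linalg.norm(P[1]-P[3]))
yv=(P[0]-P[1]+P[2]-P[3])[:2]; xv=(P[2]-P[0]+P[3]-P[1])[:2]
print('yaw y,x',np.arctan2(-yv[0],yv[1]),np.arctan2(xv[1],xv[0]))
yaw=np.arctan2(*(( -yv[0]),yv[1])); C=sum(P)/4
ex=np.array([np.cos(yaw),np.sin(yaw),0]);ey=np.array([-ex[1],ex[0],0]);ez=np.array([0,0,1.])
O=C-ex*.033; O[2]=0; print('origin',O)
box=lambda x,y,z:O+ex*x+ey*y+ez*z
n=-.5*ex+.866*ez; up=.866*ex+.5*ez
# mid-slope point at x=-66: z=131
def plane(u,v,off):
    o,d=ray(c,u,v);p0=box(-.066,0,.131)+n*off
    return o+d*((p0-o)@n)/(d@n)
for nm,u,v,off in [('btn',314.05,200.7,.016),('rib',160+507/4,110+347/4,.023),('plateL',160+473/4,110+340/4,.007),('plateR',160+583/4,110+355/4,.007)]:
    X=plane(u,v,off);r=X-O
    print(nm,X,'box',r@ex,r@ey,r[2])
print('cap',onz(c,285.9,163.4,.142), 'boxframe',(onz(c,285.9,163.4,.142)-O)@ex,(onz(c,285.9,163.4,.142)-O)@ey)
t=onz(c,200.15,203.3,.010);print('tray',t)
# tray corners at rim
Q=[onz(c,160+u/4,110+v/4,.012) for u,v in [(115,302),(239,326),(212,450),(87,425)]]
print(Q,sum(Q)/4,[np.linalg.norm(Q[i]-Q[(i+1)%4]) for i in range(4)])
e=Q[1]-Q[0]+Q[2]-Q[3];print('dosyaw',np.arctan2(e[0],-e[1]))
s=manip.get_calibration('scene')
im=cv2.imread('pics/scene0.png')[:,:,::-1].copy()
X=box(-.033,.102,.15);print('scene proj',proj(s,X),proj(s,box(-.033,-.102,.15)),'obs',(150+375/4,130+187/4),(150+216/4,130+88/4))
print('rear corners',proj(s,box(.099,.102,.15)),proj(s,box(.099,-.102,.15)),'obs',(150+230/4,130+262/4),(150+80/4,130+155/4))
for b in blobs(im,(100,80,40),(125,255,255),40): print(b[0],b[1])
E
python3 m1.py
```

```text
[ 0.5947 -0.0377  0.15  ]
[ 0.5591 -0.2401  0.15  ]
[ 0.7273 -0.0599  0.15  ]
[ 0.6925 -0.2603  0.15  ]
w 0.20547411440777844 0.20342861967816706 0.13444358027690967 0.1349451393287341
yaw y,x -0.17327798458476412 -0.15799723179137734
origin [ 0.6109 -0.1438  0.    ]
btn [ 0.5309 -0.1849  0.1461] box -0.07177054999292475 -0.0542656799752742 0.14614321132048236
rib [ 0.5431 -0.1017  0.1529] box -0.07408648840792045 0.02977840919503183 0.15288884964900662
plateL [ 0.5509 -0.077   0.1364] box -0.07063754381767946 0.05545578905233048 0.136405219504804
plateR [ 0.5382 -0.1611  0.1375] box -0.0686938155803297 -0.02953030523069766 0.13752746444553687
cap [ 0.6489 -0.1024  0.142 ] boxframe 0.030231691553359717 0.0473642248062858
tray [0.5418 0.1854 0.01  ]
[array([0.6042, 0.2255, 0.012 ]), array([0.5819, 0.1177, 0.012 ]), array([0.4752, 0.1403, 0.012 ]), array([0.4977, 0.2477, 0.012 ])] [0.5397 0.1828 0.012 ] [np.float64(0.11011648720153132), np.float64(0.10898803661275076), np.float64(0.10977631134493103), np.float64(0.10874427352223962)]
dosyaw -0.20502776648432702
scene proj [241.8844 179.5436] [203.0086 153.4222] obs (243.75, 176.75) (204.0, 152.0)
rear corners [206.1786 196.6847] [168.5674 167.9813] obs (207.5, 195.5) (170.0, 168.75)
3886 [52.4 35.4]
1324 [172.   15.1]
270 [12.3 33. ]
138 [410.6  73.9]
2704 [98.8 88.7]
1088 [475.7  91.3]
305 [ 27.6 100. ]
233 [120.1 104.3]
908 [118.2 144.5]
280 [471.6 150.8]
293 [ 38.3 165.7]
136 [213. 186.]
148 [189.6 228.4]
695 [316.7 236.3]
345 [215.5 275.3]
129 [454.7 311.9]
```

```bash
cat >> h.py <<'E'
O=np.array([.6109,-.1438,0]);YAW=-.168
ex=np.array([np.cos(YAW),np.sin(YAW),0]);ey=np.array([-ex[1],ex[0],0]);ez=np.array([0,0,1.])
def box(x,y,z): return O+ex*x+ey*y+ez*z
n=-.5*ex+.866*ez
def lean(deg,yaw=None):
    y=YAW if yaw is None else yaw; a=np.radians(deg)
    fx=np.array([np.cos(y),np.sin(y),0])
    z=np.sin(a)*fx-np.cos(a)*ez; x=np.cos(a)*fx+np.sin(a)*ez
    return np.column_stack([x,np.cross(z,x),z])
def toolR(s=None):
    s=s or manip.state(); w,x,y,z=s['tool_rot']; return Ro.from_quat([x,y,z,w]).as_matrix()
def delta(P,R=None):
    s=manip.state();R0=toolR(s);d=R0.T@(P-s['tool_pos'])
    rv=Ro.from_matrix(R0.T@(R if R is not None else R0)).as_rotvec()
    print('delta',d.round(4),rv.round(4)); return d,rv
def inbox(P): r=np.asarray(P)-O; return np.array([r@ex,r@ey,r[2]])
E
python3 - <<'E'
from h import *
np.set_printoptions(precision=4,suppress=True)
c=manip.get_calibration('wrist');s=manip.state()
print('cam in tool',toolR().T@(-c['R'].T@c['t']-s['tool_pos']), toolR().T@c['R'].T)
delta(box(-.066,0,.131)+n*.14,lean(30))
print(inbox(s['tool_pos']))
E
```

```text
cam in tool [ 0.065  -0.0002 -0.1335] [[-0.0004 -0.9662 -0.2576]
 [ 1.     -0.0003 -0.0003]
 [ 0.0002 -0.2576  0.9662]]
delta [ 0.4362 -0.3972 -0.0132] [-0.1063  0.5167  0.3901]
[-0.3832 -0.5356  0.2383]
```

```bash
cat >> h.py <<'E'
_l=lean
def lean(deg,yaw=None):  # camera on the front side
    R=_l(deg,yaw); R=R.copy(); R[:,0]*=-1;R[:,1]*=-1; return R
E
python3 - <<'E'
from h import *
d,rv=delta(box(-.066,.005,.131)+n*.14,lean(30)); print(toolR()@rv)
E
```

```text
delta [ 0.4381 -0.4018 -0.0132] [-0.7125 -0.1465 -2.6583]
[-0.72661167 -0.02537694  2.65839469]
```

Emit:
step_arm([
  [0.438,-0.402,-0.013,-0.7125,-0.1465,-2.6583,1],
  [0.438,-0.402,-0.013,-0.7125,-0.1465,-2.6583,1],
  [0.438,-0.402,-0.013,-0.7125,-0.1465,-2.6583,1],
  [0.438,-0.402,-0.013,-0.7125,-0.1465,-2.6583,1],
  [0.438,-0.402,-0.013,-0.7125,-0.1465,-2.6583,1],
  [0.438,-0.402,-0.013,-0.7125,-0.1465,-2.6583,1],
  [0.438,-0.402,-0.013,-0.7125,-0.1465,-2.6583,1],
  [0.438,-0.402,-0.013,-0.7125,-0.1465,-2.6583,1],
  [0.438,-0.402,-0.013,-0.7125,-0.1465,-2.6583,1],
  [0.438,-0.402,-0.013,-0.7125,-0.1465,-2.6583,1],
  [0.438,-0.402,-0.013,-0.7125,-0.1465,-2.6583,1],
  [0.438,-0.402,-0.013,-0.7125,-0.1465,-2.6583,1],
  [0.438,-0.402,-0.013,-0.7125,-0.1465,-2.6583,1],
  [0.438,-0.402,-0.013,-0.7125,-0.1465,-2.6583,1],
  [0.438,-0.402,-0.013,-0.7125,-0.1465,-2.6583,1],
  [0.438,-0.402,-0.013,-0.7125,-0.1465,-2.6583,1],
  [0.438,-0.402,-0.013,-0.7125,-0.1465,-2.6583,1],
  [0.438,-0.402,-0.013,-0.7125,-0.1465,-2.6583,1],
  [0.438,-0.402,-0.013,-0.7125,-0.1465,-2.6583,1],
  [0.438,-0.402,-0.013,-0.7125,-0.1465,-2.6583,1],
])

```text
time: 2.15
tool_pos: [0.4771, -0.1168, 0.2518]
tool_rot: [0.258, 0.081, 0.963, -0.022]
contact_force: [0.2, -0.2, 0.4]
gripper_width: -0.002
```

```bash
python3 - <<'E'
from h import *
np.set_printoptions(precision=4,suppress=True)
s=manip.state();print(s['time'],s['joint_pos'],s['gripper_width'],inbox(s['tool_pos']))
delta(box(-.066,.005,.131)+n*.14,lean(30))
c=manip.get_calibration('wrist');np.save('c1.npy',c,allow_pickle=True)
f=manip.grab_frame('wrist');cv2.imwrite('pics/w1.png',f[:,:,::-1])
E
```

```text
2.15 [-0.4762 -0.6652  2.221   0.1701  1.0886 -1.9187] -0.0017409372272260658 [-0.1365  0.0043  0.2518]
delta [-0.0006  0.0007 -0.0001] [-0.0017 -0.0002 -0.0004]
```

View pics/w1.png

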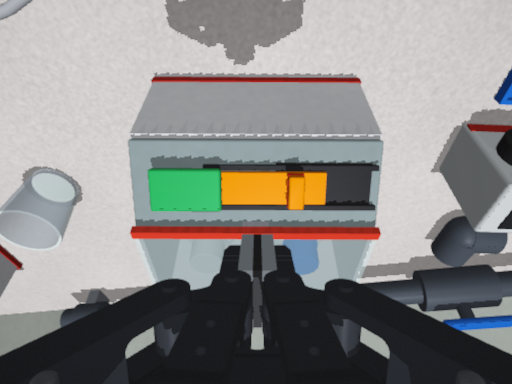

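The wrist view shows the console square-on: button (150–220, 170–211), rib top about (289–304, 174–208), tab plate right end at x≈326, red strip at y≈233. I'll turn these into box-frame positions.

```bash
cat > m2.py <<'E'
from h import *
np.set_printoptions(precision=4,suppress=True)
c=np.load('c1.npy',allow_pickle=True).item();im=cv2.imread('pics/w1.png')[:,:,::-1].copy()
def pl(u,v,off):
    o,d=ray(c,u,v);p0=box(-.066,0,.131)+n*off
    return inbox(o+d*((p0-o)@n)/(d@n))
for b in blobs(im,(55,150,60),(85,255,255),500)+blobs(im,(5,150,120),(20,255,255),200)+blobs(im,(0,150,100),(4,255,255),200): print(b)
for nm,u,v,o in [('btnL',150,190,.016),('btnR',220.5,190,.016),('btnT',185,169.5,.016),('btnB',185,211,.016),('ribL',289,180,.023),('ribR',304,180,.023),('ribT',296,173,.023),('ribB',296,209,.023),('plR',326.5,188,.007)]:
    print(nm,pl(u,v,o))
for u,v in [(131.5,233),(379.5,233)]: print('strip',inbox(onz(c,u,v,.15)))
E
python3 m2.py
python3 -c "
import cv2
a=cv2.imread('pics/w1.png')[120:250,120:390];cv2.imwrite('pics/w1z.png',cv2.resize(a,None,fx=2.9,fy=2.9,interpolation=2))"
```

```text
(np.int32(3002), array([185.1, 189.3]), ((184.50942993164062, 189.49981689453125), (42.29435729980469, 72.38333129882812), 88.91908264160156))
(np.int32(3541), array([273.7, 188.4]), ((273.5, 190.5), (37.0, 105.0), 90.0))
(np.int32(819), array([256.5,  79.3]), ((256.0076904296875, 79.41067504882812), (208.00723266601562, 4.183526039123535), 0.2767890393733978))
(np.int32(230), array([489. , 127.7]), ((489.90838623046875, 127.9242172241211), (42.04759216308594, 5.945643901824951), 2.726310968399048))
(np.int32(2745), array([255. , 232.3]), ((255.0, 232.5), (11.0, 248.0), 90.0))
btnL [-0.0753 -0.0783  0.1441]
btnR [-0.0752 -0.024   0.1441]
btnT [-0.0891 -0.0505  0.1361]
btnB [-0.0605 -0.0523  0.1526]
ribL [-0.0869  0.028   0.1455]
ribR [-0.0869  0.0392  0.1455]
ribT [-0.0915  0.0331  0.1429]
ribB [-0.0673  0.0339  0.1568]
plR [-0.0701  0.0595  0.1367]
strip [-0.0299 -0.1029  0.15  ]
strip [-0.0297  0.1085  0.15  ]
```

View pics/w1z.png

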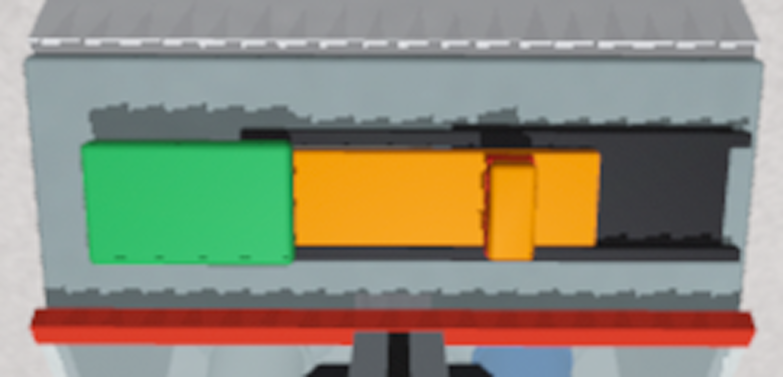

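```bash
sed -i 's/^O=np.array.*/O=np.array([.6109,-.1438,0])+.003*np.array([.167,.986,0]);YAW=-.168/' h.py
python3 - <<'E'
from h import *
delta(box(-.067,-.001,.1304)+n*.020,lean(30))
E
```

```text
delta [ 0.0007 -0.0023  0.1199] [-0.0018 -0.0002 -0.0011]
```

Straight down the slope normal, into the gap between the button and the rib.

Emit:
step_arm([
  [0.001,-0.002,0.04,0,0,0,1],
  [0.001,-0.002,0.08,0,0,0,1],
  [0.001,-0.002,0.105,0,0,0,1],
  [0.001,-0.002,0.115,0,0,0,1],
  [0.001,-0.002,0.12,0,0,0,1],
  [0.001,-0.002,0.12,0,0,0,1],
])

```text
time: 2.8
tool_pos: [0.5358, -0.1284, 0.1484]
tool_rot: [0.258, 0.081, 0.962, -0.022]
contact_force: [-0.8, -0.4, -0.1]
gripper_width: 0.002
```

```bash
python3 - <<'E'
from h import *
print(inbox(manip.state()['tool_pos']))
f=manip.grab_frame('wrist');cv2.imwrite('pics/w2.png',f[:,:,::-1])
E
```

```text
[-0.07667251 -0.0003453   0.14835451]
```

View pics/w2.png

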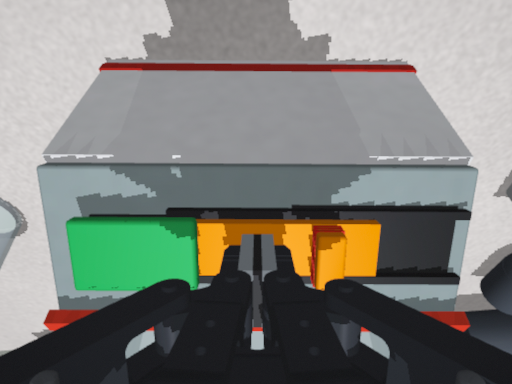

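The tips sit in the gap at (240–275, 240), about 14 mm from the rib at (312–345). I'll push toward +y.

Emit:
step_arm([
  [0,0.006,0,0,0,0,1],
  [0,0.012,0,0,0,0,1],
  [0,0.016,0,0,0,0,1],
  [0,0.02,0,0,0,0,1],
  [0,0.024,0,0,0,0,1],
  [0,0.028,0,0,0,0,1],
  [0,0.032,0,0,0,0,1],
  [0,0.034,0,0,0,0,1],
  [0,0.034,0,0,0,0,1],
])

```text
time: 3.75
tool_pos: [0.5416, -0.0953, 0.1485]
tool_rot: [0.259, 0.081, 0.962, -0.023]
contact_force: [-1.7, -3.8, 3.9]
gripper_width: -0.001
```

```bash
python3 - <<'E'
from h import *
s=manip.state();print(inbox(s['tool_pos']),toolR().T@s['contact_force'])
f=manip.grab_frame('wrist');cv2.imwrite('pics/w3.png',f[:,:,::-1])
E
```

```text
[-0.07645546  0.03324676  0.14845725] [-1.10559116 -4.06428159 -3.89918958]
```

View pics/w3.png

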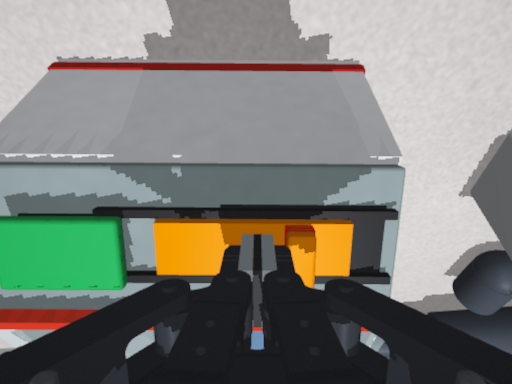

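About 18 mm so far at 4 N. I'll keep pushing to the stop.

Emit:
step_arm([
  [0,0.002,0,0,0,0,1],
  [0,0.004,0,0,0,0,1],
  [0,0.005,0,0,0,0,1],
  [0,0.005,0,0,0,0,1],
])

```text
time: 4.2
tool_pos: [0.5419, -0.0942, 0.1485]
tool_rot: [0.258, 0.08, 0.962, -0.027]
contact_force: [-4.9, -20.5, 4.0]
gripper_width: -0.002
```

```bash
python3 - <<'E'
from h import *
s=manip.state();print(inbox(s['tool_pos']),toolR().T@s['contact_force'])
f=manip.grab_frame('wrist');cv2.imwrite('pics/w4.png',f[:,:,::-1])
E
```

```text
[-0.07632222  0.03440277  0.14849879] [ -0.76632434 -21.07691235  -3.96239538]
```

View pics/w4.png

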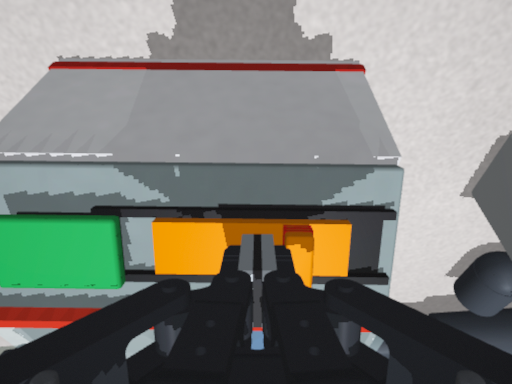

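Hard stop at 21 N after only 1 mm more. I'll back off and measure the tab's travel.

Emit:
step_arm([
  [0,-0.012,0,0,0,0,1],
  [0,-0.015,-0.02,0,0,0,1],
  [0,-0.06,-0.06,0,0,0,1],
  [0,-0.09,-0.09,0,0,0,1],
  [0,-0.093,-0.1,0,0,0,1],
  [0,-0.093,-0.1,0,0,0,1],
])

```text
time: 4.85
tool_pos: [0.477, -0.174, 0.2359]
tool_rot: [0.259, 0.082, 0.962, -0.023]
contact_force: [-0.5, 0.7, -0.3]
gripper_width: 0.001
```

```bash
python3 - <<'E'
from h import *
s=manip.state();print(inbox(s['tool_pos']),toolR().T@s['contact_force'])
c=manip.get_calibration('wrist');np.save('c5.npy',c,allow_pickle=True)
f=manip.grab_frame('wrist');cv2.imwrite('pics/w5.png',f[:,:,::-1])
for b in blobs(f,(55,150,60),(85,255,255),500)+blobs(f,(5,150,120),(20,255,255),200): print(b)
E
```

```text
[-0.12700107 -0.05513106  0.23589291] [ 0.67965876  0.57797668 -0.08162781]
(np.int32(3431), array([257.3, 194.8]), ((257.0, 194.5), (45.0, 76.0), 90.0))
(np.int32(4141), array([371.8, 193.6]), ((373.326171875, 195.25906372070312), (124.50753021240234, 39.98457717895508), 1.5911402702331543))
```

View pics/w5.png

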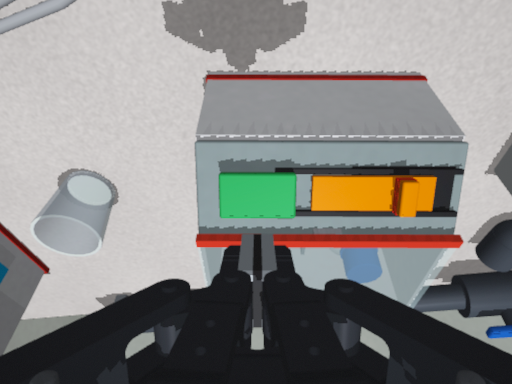

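```bash
python3 - <<'E'
import re
s=open('m2.py').read().split('for b in')[0].replace('c1.npy','c5.npy').replace('w1.png','w5.png')
exec(s)
for nm,u,v,o in [('btnL',219,194,.016),('btnR',296,194,.016),('btnT',257,172,.016),('btnB',257,217.5,.016),('ribL',398.5,210,.023),('ribR',417,210,.023),('plL',311,193,.007),('plR',436.5,193,.007)]: print(nm,pl(u,v,o))
cv2.imwrite('pics/w5z.png',cv2.resize(cv2.cvtColor(im,cv2.COLOR_RGB2BGR)[150:250,200:470],None,fx=2.9,fy=2.9,interpolation=2))
delta(box(-.0747,-.054,.1442)+n*.012,lean(30))
E
```

```text
btnL [-0.0763 -0.0825  0.1435]
btnR [-0.0763 -0.0273  0.1436]
btnT [-0.0902 -0.0552  0.1355]
btnB [-0.0609 -0.0553  0.1524]
ribL [-0.0712  0.0445  0.1546]
ribR [-0.0712  0.0575  0.1546]
plL [-0.0703 -0.0151  0.1366]
plR [-0.0702  0.0782  0.1367]
delta [-0.0008  0.0001  0.092 ] [-0.0006 -0.0003 -0.0006]
```

View pics/w5z.png

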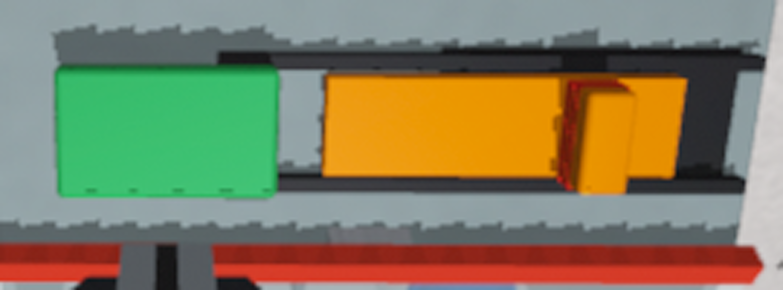

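The plate's end moved 21.7 mm, so the tab is fully aside. The button centre measures y −0.055, directly below the tool. Pressing now: contact is expected at +0.096.

Emit:
step_arm([
  [0,0,0.045,0,0,0,1],
  [0,0,0.08,0,0,0,1],
  [0,0,0.092,0,0,0,1],
  [0,0,0.097,0,0,0,1],
  [0,0,0.1,0,0,0,1],
  [0,0,0.1,0,0,0,1],
])

```text
time: 5.5
tool_pos: [0.5255, -0.1794, 0.1456]
tool_rot: [0.256, 0.08, 0.963, -0.021]
contact_force: [-4.7, 2.6, 3.1]
gripper_width: 0.0
```

```bash
python3 - <<'E'
from h import *
s=manip.state();print(inbox(s['tool_pos']),toolR().T@s['contact_force'])
E
```

```text
[-0.07824117 -0.05242153  0.1456244 ] [ 2.80297585  1.83180697 -5.22429051]
```

Emit:
step_arm([
  [0,0,0.002,0,0,0,1],
  [0,0,0.003,0,0,0,1],
  [0,0,0.003,0,0,0,1],
  [0,0,0.003,0,0,0,1],
  [0,0,0.003,0,0,0,1],
  [0,0,0.003,0,0,0,1],
  [0,0,0.003,0,0,0,1],
])

```text
time: 6.2
tool_pos: [0.527, -0.18, 0.1445]
tool_rot: [0.256, 0.08, 0.963, -0.021]
contact_force: [-9.4, 3.1, 4.5]
gripper_width: 0.0
```

```bash
python3 - <<'E'
from h import *
s=manip.state();print(inbox(s['tool_pos']),toolR().T@s['contact_force'])
f=manip.grab_frame('scene');cv2.imwrite('pics/s6.png',f[:,:,::-1])
f=manip.grab_frame('wrist');cv2.imwrite('pics/w6.png',f[:,:,::-1])
E
```

```text
[-0.07662615 -0.05273659  0.14447342] [ 6.26108702  1.46205232 -8.77434057]
```

View pics/s6.png

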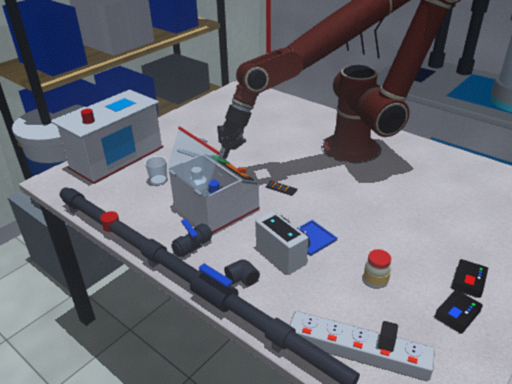

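View pics/w6.png

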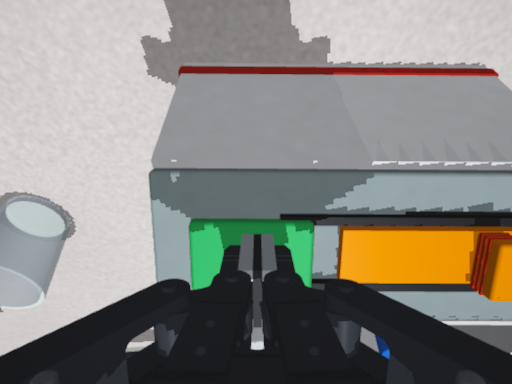

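The lid is rising: the scene view shows it hinged up behind the gripper. Retracting.

Emit:
step_arm([
  [0,0,-0.03,0,0,0,1],
  [0,0,-0.07,0,0,0,1],
  [0,0,-0.11,0,0,0,1],
  [0,0.03,-0.14,0,0,0,0.4],
  [0,0.07,-0.15,0,0,0,0.2],
  [0,0.098,-0.15,0,0,0,0.1],
  [0,0.098,-0.15,0,0,0,0.1],
  [0,0.098,-0.15,0,0,0,0.1],
])

```text
time: 7.1
tool_pos: [0.4704, -0.0715, 0.2748]
tool_rot: [0.258, 0.079, 0.963, -0.022]
contact_force: [0.4, 0.3, -0.4]
gripper_width: 0.451
```

```bash
python3 - <<'E'
from h import *
s=manip.state();print(inbox(s['tool_pos']),toolR().T@s['contact_force'],s['gripper_width'])
c=manip.get_calibration('wrist');np.save('c7.npy',c,allow_pickle=True)
f=manip.grab_frame('wrist');cv2.imwrite('pics/w7.png',f[:,:,::-1])
f=manip.grab_frame('scene');cv2.imwrite('pics/s7.png',f[:,:,::-1])
cv2.imwrite('pics/s7z.png',cv2.resize(f[80:280,130:330,::-1],None,fx=3,fy=3,interpolation=2))
f=manip.grab_frame('top');cv2.imwrite('pics/t7.png',f[:,:,::-1])
cv2.imwrite('pics/t7z.png',cv2.resize(f[110:260,160:360,::-1],None,fx=4,fy=4,interpolation=2))
E
```

```text
[-0.15064821  0.04482825  0.27481256] [-0.10519334  0.38573758  0.50951695] 0.4510070829831014
```

View pics/w7.png

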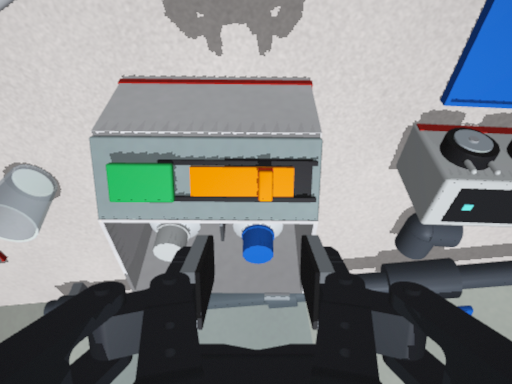

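View pics/s7z.png

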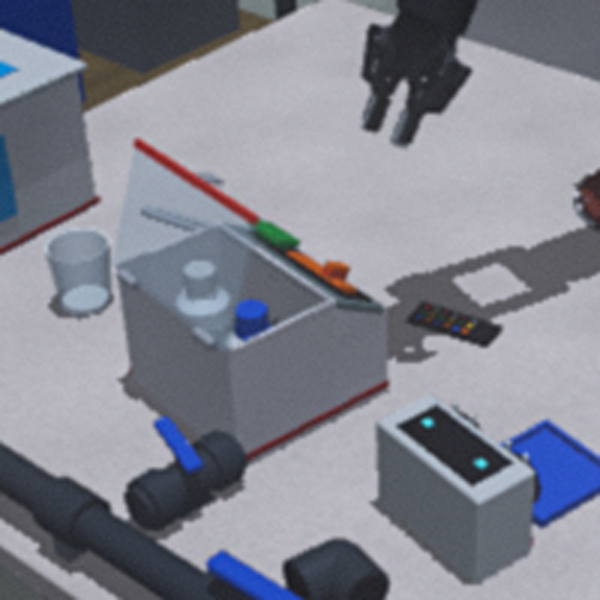

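View pics/t7z.png

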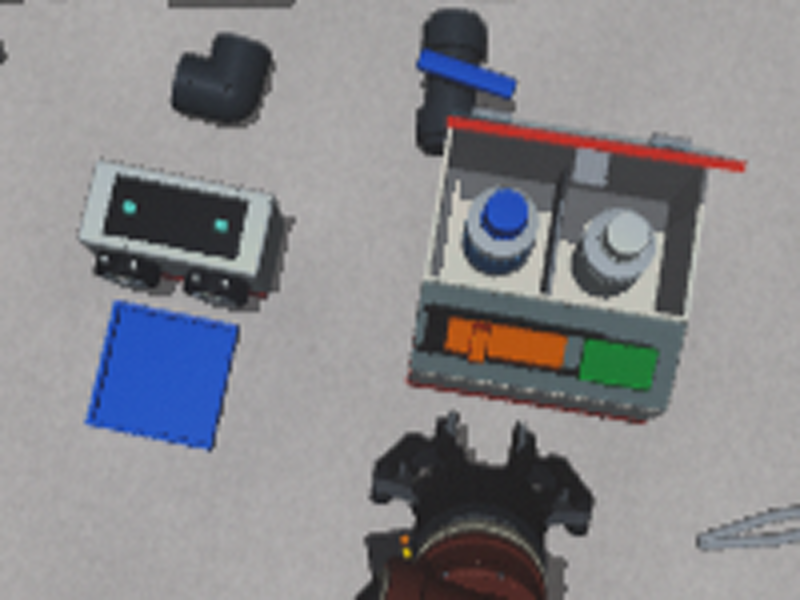

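```bash
python3 - <<'E'
from h import *
np.set_printoptions(precision=4,suppress=True)
c=np.load('c7.npy',allow_pickle=True).item();w=cv2.imread('pics/w7.png')[:,:,::-1].copy();t=cv2.imread('pics/t7.png')[:,:,::-1].copy();s=cv2.imread('pics/s7.png')[:,:,::-1].copy()
for nm,im in [('w',w),('t',t),('s',s)]:
    for b in blobs(im,(105,120,60),(125,255,255),60): print(nm,b)
cv2.imwrite('pics/w7z.png',cv2.resize(w[210:280,210:310,::-1],None,fx=7,fy=7,interpolation=2))
ct=manip.get_calibration('top')
print('top',inbox(onz(ct,285.9,163.2,.142)))
E
```

```text
w (np.int32(5253), array([485.1,  61.7]), ((476.0, 53.49999237060547), (106.99998474121094, 69.99998474121094), 90.0))
w (np.int32(1063), array([257.6, 243.7]), ((257.5, 244.0), (38.0, 31.0), 90.0))
w (np.int32(86), array([466.6, 309.4]), ((466.1153564453125, 308.0768737792969), (14.699554443359375, 7.76580286026001), 33.690067291259766))
t (np.int32(207), array([209.4,  91. ]), ((209.5, 91.0), (6.0, 29.0), 90.0))
t (np.int32(136), array([275.8, 127.9]), ((276.20001220703125, 127.89999389648438), (24.981992721557617, 5.375871658325195), 18.434947967529297))
t (np.int32(118), array([285.8, 163.3]), ((285.5, 163.0), (12.0, 11.0), 90.0))
t (np.int32(1025), array([200.2, 203.3]), ((200.0835723876953, 203.22813415527344), (32.49815368652344, 32.034629821777344), 11.888657569885254))
t (np.int32(67), array([ 68.1, 194.4]), ((68.5, 194.5), (7.0, 9.0), 0.0))
s (np.int32(3799), array([52.5, 35.4]), ((53.566036224365234, 33.48112106323242), (80.6306381225586, 54.12005615234375), 74.05460357666016))
s (np.int32(1385), array([173.4,  14.4]), ((173.0, 16.0), (32.0, 48.0), 90.0))
s (np.int32(210),
[... 505 characters left out ...]
64, 16.299354553222656), 6.709836483001709))
s (np.int32(121), array([213.1, 185.6]), ((213.5, 186.0), (12.0, 11.0), 90.0))
s (np.int32(135), array([189.5, 228.1]), ((189.26922607421875, 227.65382385253906), (21.355958938598633, 6.933752536773682), 56.3099365234375))
s (np.int32(646), array([316.7, 236.4]), ((315.5146789550781, 234.19117736816406), (30.012250900268555, 32.24173355102539), 59.036251068115234))
s (np.int32(305), array([215.5, 275.3]), ((215.29803466796875, 274.8197937011719), (35.91102981567383, 9.433876037597656), 32.2756462097168))
s (np.int32(124), array([454.8, 311.8]), ((454.7500305175781, 311.75), (10.60660171508789, 12.727922439575195), 45.0))
top [0.0311 0.0443 0.142 ]
```

View pics/w7z.png

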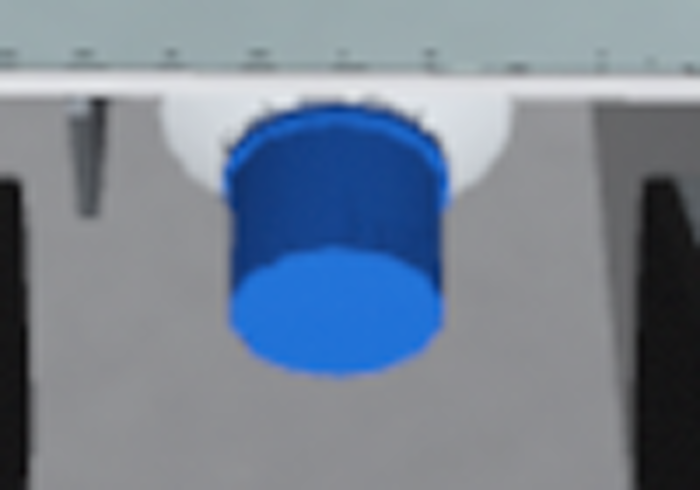

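```bash
python3 - <<'E'
from h import *
np.set_printoptions(precision=4,suppress=True)
c=np.load('c7.npy',allow_pickle=True).item();ct=manip.get_calibration('top')
print('wrist',inbox(onz(c,257.8,254.2,.142)))
X,r=tri([(c,257.8,254.2),(ct,285.8,163.0)]);print(inbox(X),r)
p0=onz(c,210+230/7,254.2,.142);p1=onz(c,210+443/7,254.2,.142);print('dia',np.linalg.norm(p0-p1))
for th in (30,35):
  R=lean(th); g=box(.030,.044,.130); tcp=g+R[:,2]*.011
  print(th); delta(tcp,R); delta(tcp-R[:,2]*.07,R)
E
```

```text
wrist [0.031 0.046 0.142]
[0.0318 0.0454 0.1415] [array([-0.6436,  0.041 ]), array([-0.2222, -0.0223])]
dia 0.03254683824793215
30
delta [-0.0842  0.0013  0.2263] [-0.0017 -0.0006 -0.0002]
delta [-0.0842  0.0012  0.1563] [-0.0017 -0.0006 -0.0002]
35
delta [-0.0852  0.0013  0.2263] [-0.0017 -0.0878 -0.0001]
delta [-0.0791  0.0012  0.1565] [-0.0017 -0.0878 -0.0001]
```

The wrist and top views agree on the cap at box (0.0315, 0.0453, top 0.1415), with a ray residual under 1 px. The lid is fully open.

```bash
python3 - <<'E'
from h import *
delta(box(.0315,.0453,.1275),lean(30))
E
```

```text
delta [-0.0843  0.0026  0.2182] [-0.0017 -0.0006 -0.0002]
```

Emit:
step_arm([
  [-0.045,0.0025,0.02,-0.002,0,0,-0.1],
  [-0.0845,0.0025,0.05,-0.002,0,0,-0.1],
  [-0.0845,0.0025,0.1,-0.002,0,0,-0.1],
  [-0.0845,0.0025,0.14,-0.002,0,0,-0.1],
  [-0.0845,0.0025,0.165,-0.002,0,0,-0.1],
  [-0.0845,0.0025,0.18,-0.002,0,0,-0.1],
  [-0.0845,0.0025,0.18,-0.002,0,0,-0.1],
])

```text
time: 7.95
tool_pos: [0.6303, -0.0986, 0.1572]
tool_rot: [0.255, 0.082, 0.963, -0.021]
contact_force: [1.0, -0.9, -0.3]
gripper_width: 0.551
```

```bash
python3 - <<'E'
from h import *
s=manip.state();print(inbox(s['tool_pos']),s['contact_force'],s['gripper_width'])
delta(box(.0315,.0453,.1275),lean(30))
f=manip.grab_frame('wrist');cv2.imwrite('pics/w8.png',f[:,:,::-1])
E
```

```text
[0.01157541 0.04481179 0.15717026] [ 0.9511975  -0.93781234 -0.30252838] 0.5510757738204788
delta [-0.0026  0.0005  0.0356] [ 0.0004 -0.0064 -0.0014]
```

View pics/w8.png

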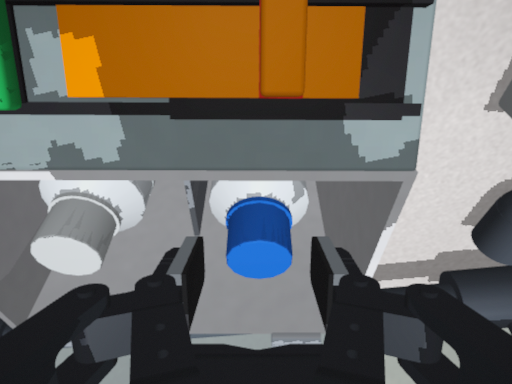

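The cap at (259,240) sits midway between the pads (203 and 311), with the walls clear. I'll go in and close.

Emit:
step_arm([
  [-0.0025,0.0005,0.012,0,-0.006,0,-0.1],
  [-0.0025,0.0005,0.025,0,-0.006,0,-0.1],
  [-0.0025,0.0005,0.033,0,-0.006,0,-0.1],
  [-0.0025,0.0005,0.036,0,-0.006,0,-0.1],
  [-0.0025,0.0005,0.036,0,-0.006,0,-0.1],
])

```text
time: 8.5
tool_pos: [0.6517, -0.1005, 0.1316]
tool_rot: [0.261, 0.081, 0.962, -0.022]
contact_force: [0.1, -0.2, 0.7]
gripper_width: 0.547
```

```bash
python3 - <<'E'
from h import *
s=manip.state();print(inbox(s['tool_pos']),s['contact_force'],s['gripper_width'])
f=manip.grab_frame('wrist');cv2.imwrite('pics/w9.png',f[:,:,::-1])
E
```

```text
[0.03299551 0.04652872 0.13156888] [ 0.0871915  -0.19131028  0.69987295] 0.54700919623286
```

View pics/w9.png

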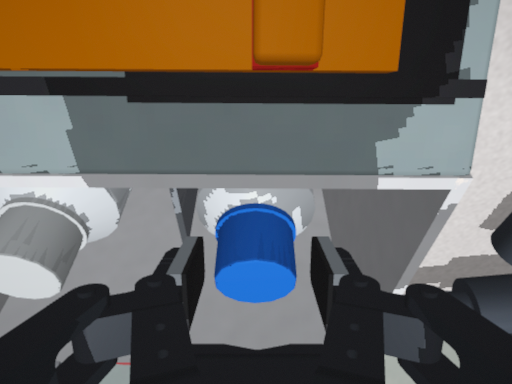

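Emit:
step_arm([
  [0.002,0,0.0035,0,0,0,-0.1],
  [0.002,0,0.0035,0,0,0,0.2],
  [0.002,0,0.0035,0,0,0,0.5],
  [0.002,0,0.0035,0,0,0,1],
  [0.002,0,0.0035,0,0,0,1],
  [0.002,0,0.0035,0,0,0,1],
  [0.002,0,0.0035,0,0,0,1],
])

```text
time: 9.25
tool_pos: [0.6518, -0.1005, 0.1278]
tool_rot: [0.261, 0.08, 0.962, -0.022]
contact_force: [0.4, -1.3, 0.7]
gripper_width: 0.373
```

```bash
python3 - <<'E'
from h import *
s=manip.state();print(inbox(s['tool_pos']),s['contact_force'],s['gripper_width']*85)
np.save('g.npy',s['tool_pos'])
f=manip.grab_frame('wrist');cv2.imwrite('pics/w10.png',f[:,:,::-1])
R=toolR(); 
for dx,dy,dz in [(0,0,.03),(-.02,.010,.09),(-.02,.012,.16),(-.10,.012,.185)]: print((R.T@(ex*dx+ey*dy+ez*dz)).round(4))
E
```

```text
[0.03307523 0.04653892 0.127766  ] [ 0.43882401 -1.30452159  0.67395222] 31.69267718187239
[-0.0152  0.     -0.0259]
[-0.0283  0.01   -0.0877]
[-0.0637  0.012  -0.1481]
[-0.0073  0.0121 -0.2102]
```

View pics/w10.png

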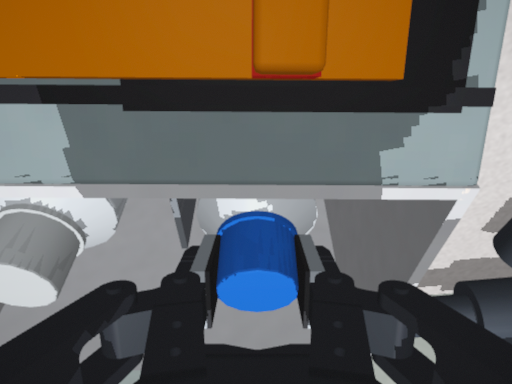

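The cap is held square between the pads. I'll lift while easing forward and away from the tongue.

Emit:
step_arm([
  [-0.005,0,-0.009,0,0,0,1],
  [-0.01,0,-0.017,0,0,0,1],
  [-0.015,0,-0.026,0,0,0,1],
  [-0.019,0.003,-0.046,0,0,0,1],
  [-0.024,0.007,-0.067,0,0,0,1],
  [-0.028,0.01,-0.088,0,0,0,1],
  [-0.028,0.01,-0.088,0,0,0,1],
])

```text
time: 10.0
tool_pos: [0.635, -0.0872, 0.2232]
tool_rot: [0.265, 0.08, 0.961, -0.022]
contact_force: [0.5, 0.0, -3.5]
gripper_width: 0.373
```

```bash
python3 - <<'E'
from h import *
s=manip.state();print(inbox(s['tool_pos']),s['contact_force'],s['gripper_width']*85)
g=np.load('g.npy');R=toolR()
for dx,dy,dz in [(-.02,.012,.09),(-.021,.012,.12),(-.021,.012,.165),(-.08,.012,.175),(-.13,.012,.18)]: print((R.T@(g+ex*dx+ey*dy+ez*dz-s['tool_pos'])).round(4))
f=manip.grab_frame('scene');cv2.imwrite('pics/s11.png',cv2.resize(f[80:280,130:330,::-1],None,fx=3,fy=3,interpolation=2))
E
```

```text
[0.01430829 0.05680327 0.2232062 ] [ 0.52396694  0.01325993 -3.53688365] 31.735256974235817
[0.0038 0.0017 0.004 ]
[-0.0107  0.0017 -0.0222]
[-0.0337  0.0017 -0.0609]
[ 0.0118  0.0018 -0.0997]
[ 0.0522  0.0019 -0.1296]
```

View pics/s11.png

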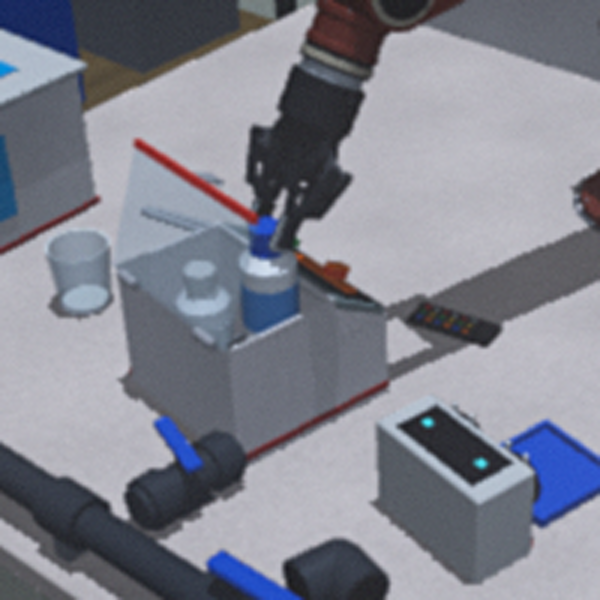

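It's coming out upright with 3.5 N of load. Continuing up and over the console.

Emit:
step_arm([
  [-0.005,0.002,-0.012,0,0,0,1],
  [-0.0155,0.002,-0.031,0,0,0,1],
  [-0.026,0.002,-0.049,0,0,0,1],
  [-0.034,0.002,-0.061,0,0,0,1],
  [-0.034,0.002,-0.061,0,0,0,1],
  [-0.02,0.002,-0.073,0,0,0,1],
  [0,0.002,-0.09,0,0,0,1],
  [0.02,0.002,-0.105,0,0,0,1],
  [0.052,0.002,-0.13,0,0,0,1],
  [0.052,0.002,-0.13,0,0,0,1],
])

```text
time: 11.05
tool_pos: [0.5216, -0.066, 0.3024]
tool_rot: [0.26, 0.081, 0.962, -0.022]
contact_force: [1.5, 0.1, -3.3]
gripper_width: 0.374
```

```bash
python3 - <<'E'
from h import *
np.set_printoptions(precision=4,suppress=True)
s=manip.state();print(inbox(s['tool_pos']),s['tool_pos'],s['contact_force'],s['gripper_width']*85,s['joint_pos'])
for n_ in ('scene','wrist','top'):
    f=manip.grab_frame(n_);cv2.imwrite(f'pics/{n_}12.png',f[:,:,::-1])
E
```

```text
[-0.1011  0.0587  0.3024] [ 0.5216 -0.066   0.3024] [ 1.5296  0.0888 -3.2768] 31.78290516911604 [-0.3036 -0.5776  2.0875  0.0771  1.1081 -1.7233]
```

View pics/scene12.png

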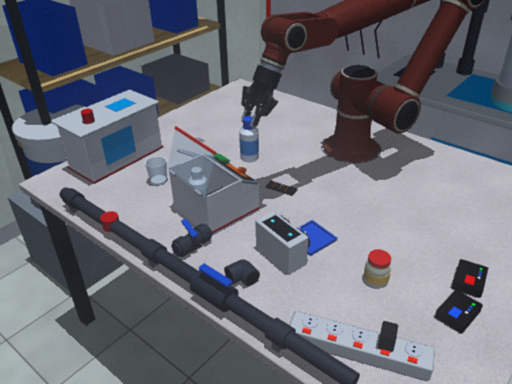

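View pics/top12.png

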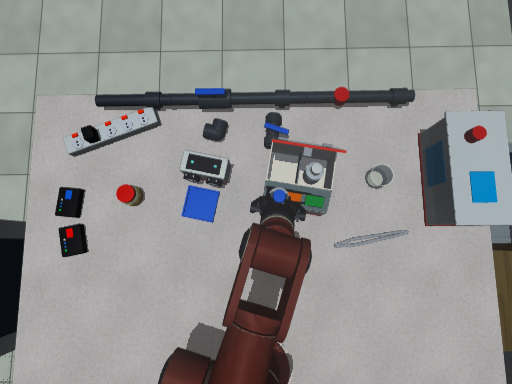

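The bottle hangs upright and the lid stays open. Next I'll carry it over the tray.

```bash
cat > p.py <<'E'
from h import *
import sys
Rg=Ro.from_quat([.080,.962,-.022,.261]).as_matrix()
Rt=Ro.from_euler('z',.25).as_matrix()@Rg
for z in map(float,sys.argv[1:]): delta(np.array([.5405,.184,z]),Rt)
E
python3 p.py .24
```

```text
delta [0.0539 0.25   0.041 ] [-0.1261 -0.0009 -0.2171]
```

Emit:
step_arm([
  [0,0.025,0,-0.013,0,-0.022,1],
  [0.005,0.06,0.005,-0.03,0,-0.05,1],
  [0.014,0.1,0.01,-0.05,0,-0.09,1],
  [0.025,0.14,0.018,-0.07,0,-0.12,1],
  [0.035,0.18,0.025,-0.09,0,-0.156,1],
  [0.045,0.22,0.033,-0.11,-0.001,-0.19,1],
  [0.052,0.242,0.04,-0.122,-0.001,-0.21,1],
  [0.054,0.25,0.041,-0.126,-0.001,-0.217,1],
  [0.054,0.25,0.041,-0.126,-0.001,-0.217,1],
  [0.054,0.25,0.041,-0.126,-0.001,-0.217,1],
])

```text
time: 12.2
tool_pos: [0.5412, 0.1835, 0.2409]
tool_rot: [0.262, -0.04, 0.964, 0.01]
contact_force: [0.5, -0.1, -3.4]
gripper_width: 0.377
```

```bash
python3 p.py .24 .14; python3 - <<'E'
from h import *
np.set_printoptions(precision=4,suppress=True)
s=manip.state();print(s['tool_pos'],s['contact_force'],s['gripper_width']*85)
c=manip.get_calibration('wrist');np.save('c13.npy',c,allow_pickle=True)
for n_ in ('scene','wrist','top'):
    f=manip.grab_frame(n_);cv2.imwrite(f'pics/{n_}13.png',f[:,:,::-1])
    if n_=='scene': cv2.imwrite('pics/s13z.png',cv2.resize(f[120:290,220:390,::-1],None,fx=3.5,fy=3.5,interpolation=2))
E
```

```text
delta [0.001  0.0006 0.0005] [-0.0011  0.0007 -0.0001]
delta [0.0516 0.0007 0.0867] [-0.0011  0.0007 -0.0001]
[0.5412 0.1835 0.2409] [ 0.4892 -0.0908 -3.3707] 32.027737260698686
```

View pics/s13z.png

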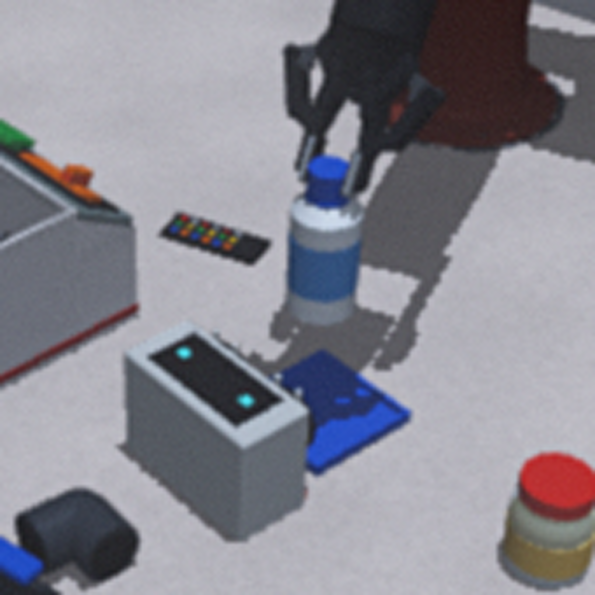

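View pics/wrist13.png

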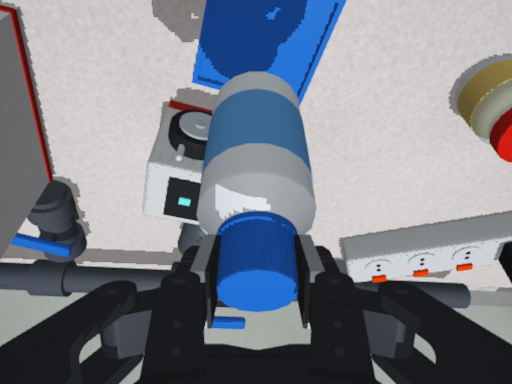

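The bottle is upright above the tray and the pose error is under 1 mm. I'll lower it to 13 mm above the expected seat, then check.

Emit:
step_arm([
  [0.011,0.0005,0.018,0,0,0,1],
  [0.023,0.0005,0.039,0,0,0,1],
  [0.036,0.0005,0.061,0,0,0,1],
  [0.046,0.0005,0.077,0,0,0,1],
  [0.051,0.0005,0.0865,0,0,0,1],
  [0.051,0.0005,0.0865,0,0,0,1],
])

```text
time: 12.95
tool_pos: [0.5397, 0.1835, 0.1387]
tool_rot: [0.261, -0.04, 0.965, 0.01]
contact_force: [-0.5, 0.1, -2.6]
gripper_width: 0.373
```

```bash
python3 p.py .14 .127; python3 - <<'E'
from h import *
s=manip.state();print(s['tool_pos'],s['contact_force'],s['gripper_width']*85)
for n_ in ('scene','wrist'):
    f=manip.grab_frame(n_);cv2.imwrite(f'pics/{n_}14.png',f[:,:,::-1])
    if n_=='scene': cv2.imwrite('pics/s14z.png',cv2.resize(f[150:270,250:370,::-1],None,fx=5,fy=5,interpolation=2))
E
```

```text
delta [-0.0014  0.0004 -0.0006] [-0.0013 -0.002  -0.0005]
delta [0.0052 0.0005 0.0106] [-0.0013 -0.002  -0.0005]
[0.53965351 0.1834948  0.1387452 ] [-0.51974863  0.14466568 -2.5864267 ] 31.72146713718976
```

View pics/s14z.png

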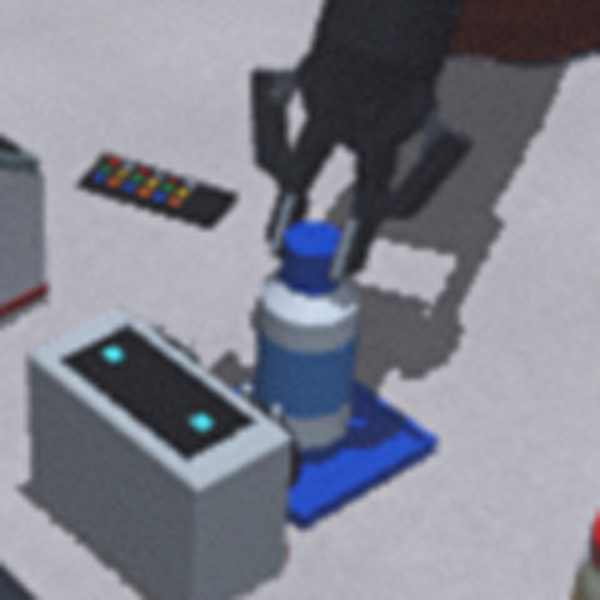

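View pics/wrist14.png

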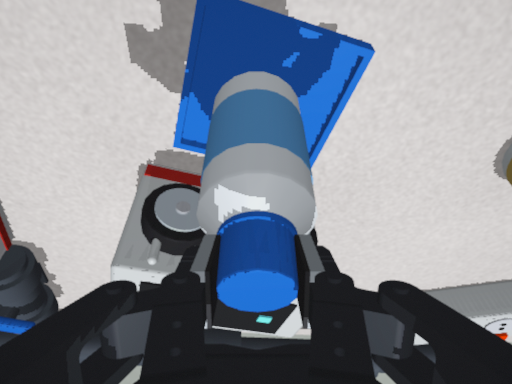

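```bash
python3 - <<'E'
from h import *
c=manip.get_calibration('wrist')
a=onz(c,374,46,.012);b=onz(c,175,149,.012);print(a,b,(a+b)/2,np.linalg.norm(a-b))
s=manip.get_calibration('scene')
P=np.array([.5397,.1835,0]); 
print('vertical axis dir in scene px',proj(s,P+[0,0,.018]),proj(s,P+[0,0,.153]))
E
```

```text
[0.49707521 0.25204956 0.012     ] [0.58683    0.12454532 0.012     ] [0.54195261 0.18829744 0.012     ] 0.15592707335476172
vertical axis dir in scene px [310.99193901 233.26838687] [313.1883089  197.09720315]
```

The tray centre from the wrist is (0.542, 0.188), and its diagonal of 156 mm matches 110·√2. I'll nudge +3 mm in y and lower slowly.

Emit:
step_arm([
  [0.001,0.002,0.003,0,0,0,1],
  [0.002,0.003,0.005,0,0,0,1],
  [0.003,0.003,0.007,0,0,0,1],
  [0.004,0.003,0.0085,0,0,0,1],
  [0.004,0.003,0.0085,0,0,0,1],
])

```text
time: 13.55
tool_pos: [0.5408, 0.1874, 0.1307]
tool_rot: [0.262, -0.041, 0.964, 0.01]
contact_force: [0.4, -0.4, -4.8]
gripper_width: 0.378
```

```bash
python3 - <<'E'
from h import *
s=manip.state();print(s['tool_pos'],s['contact_force'],s['gripper_width']*85)
E
```

```text
[0.54077842 0.18741373 0.13069412] [ 0.40142738 -0.41551763 -4.76888664] 32.13590758453168
```

Still free. Going down in 1 mm steps.

Emit:
step_arm([
  [0.0005,0,0.0009,0,0,0,1],
  [0.001,0,0.0017,0,0,0,1],
  [0.0015,0,0.0026,0,0,0,1],
  [0.0015,0,0.0026,0,0,0,1],
])

```text
time: 13.95
tool_pos: [0.5409, 0.1874, 0.1279]
tool_rot: [0.262, -0.041, 0.964, 0.011]
contact_force: [-0.2, 0.3, -3.4]
gripper_width: 0.374
```

Emit:
step_arm([
  [0.0005,0,0.0009,0,0,0,1],
  [0.0005,0,0.0009,0,0,0,1],
])

```text
time: 14.15
tool_pos: [0.541, 0.1874, 0.127]
tool_rot: [0.262, -0.041, 0.964, 0.011]
contact_force: [-1.0, 0.5, -3.5]
gripper_width: 0.375
```

Emit:
step_arm([
  [0.0005,0,0.0009,0,0,0,1],
  [0.0005,0,0.0009,0,0,0,1],
])

```text
time: 14.35
tool_pos: [0.5416, 0.1875, 0.1268]
tool_rot: [0.263, -0.041, 0.964, 0.011]
contact_force: [-1.2, -0.8, -1.1]
gripper_width: 0.378
```

Emit:
step_arm([
  [0.0003,0,0.0005,0,0,0,1],
  [0.0005,0,0.0009,0,0,0,1],
  [0.0005,0,0.0009,0,0,0,1],
])

```text
time: 14.65
tool_pos: [0.5423, 0.1876, 0.1268]
tool_rot: [0.264, -0.041, 0.964, 0.011]
contact_force: [-2.3, -1.2, 5.9]
gripper_width: 0.373
```

Seated: the force went from −3.4 to +5.9 N. I'll ease back to near zero and open.

Emit:
step_arm([
  [-0.0004,0,-0.0008,0,0,0,1],
  [-0.0004,0,-0.0008,0,0,0,1],
])

```text
time: 14.85
tool_pos: [0.5416, 0.1875, 0.1268]
tool_rot: [0.263, -0.041, 0.964, 0.011]
contact_force: [-0.5, -1.7, 4.0]
gripper_width: 0.377
```

```bash
python3 - <<'E'
from h import *
s=manip.state();print(s['tool_pos'],s['contact_force'])
f=manip.grab_frame('scene');cv2.imwrite('pics/s15z.png',cv2.resize(f[150:270,250:370,::-1],None,fx=5,fy=5,interpolation=2))
E
```

```text
[0.54164054 0.18749951 0.12676318] [-0.48815048 -1.73569429  3.97715034]
```

View pics/s15z.png

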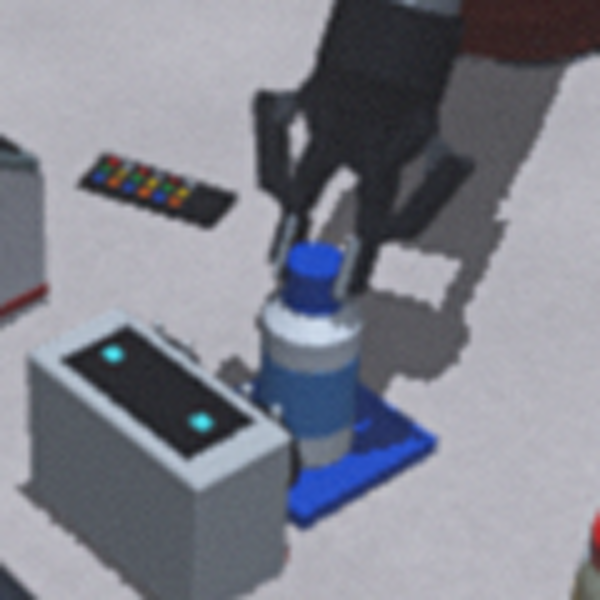

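The bottle stands upright in the tray. Opening the fingers, no further than needed.

Emit:
step_arm([
  [0,0,0,0,0,0,0.2],
  [0,0,0,0,0,0,0.1],
  [0,0,0,0,0,0,0],
  [0,0,0,0,0,0,-0.1],
  [0,0,0,0,0,0,-0.2],
  [0,0,0,0,0,0,-0.2],
])

```text
time: 15.5
tool_pos: [0.541, 0.1874, 0.1258]
tool_rot: [0.262, -0.041, 0.964, 0.011]
contact_force: [0.7, -0.6, 0.5]
gripper_width: 0.599
```

```bash
python3 - <<'E'
from h import *
s=manip.state();print(s['tool_pos'],s['contact_force'],s['gripper_width'])
f=manip.grab_frame('wrist');cv2.imwrite('pics/w16.png',f[:,:,::-1])
E
```

```text
[0.54098274 0.18744814 0.12577794] [ 0.73283542 -0.57959095  0.53824059] 0.5992111505190864
```

View pics/w16.png

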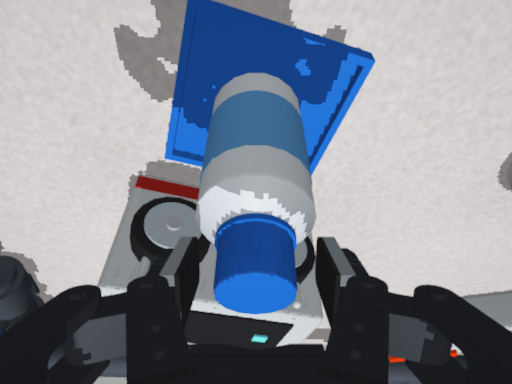

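The bottle is free, with the pads at 200 and 315 clear of the cap at 216–296. I'll back out along the tool axis.

Emit:
step_arm([
  [0,0,-0.01,0,0,0,-0.2],
  [0,0,-0.03,0,0,0,-0.2],
  [0,0,-0.06,0,0,0,-0.2],
  [0,0,-0.1,0,0,0,-0.2],
  [0,0,-0.14,0,0,0,-0.2],
  [0,0,-0.16,0,0,0,-0.2],
  [0,0,-0.16,0,0,0,-0.2],
])

```text
time: 16.25
tool_pos: [0.461, 0.1813, 0.2695]
tool_rot: [0.267, -0.041, 0.963, 0.012]
contact_force: [0.1, -0.0, -0.1]
gripper_width: 0.601
```

```bash
python3 - <<'E'
from h import *
s=manip.state();print(s['tool_pos'],s['contact_force'],s['time'])
for n_ in ('scene','wrist','top'):
    f=manip.grab_frame(n_);cv2.imwrite(f'pics/{n_}17.png',f[:,:,::-1])
    if n_=='scene': cv2.imwrite('pics/s17z.png',cv2.resize(f[100:300,150:400,::-1],None,fx=3,fy=3,interpolation=2))
    if n_=='top': cv2.imwrite('pics/t17z.png',cv2.resize(f[110:260,160:360,::-1],None,fx=4,fy=4,interpolation=2))
E
```

```text
[0.46099511 0.18131263 0.26950203] [ 0.05617535 -0.02904325 -0.14220031] 16.25
```

View pics/s17z.png

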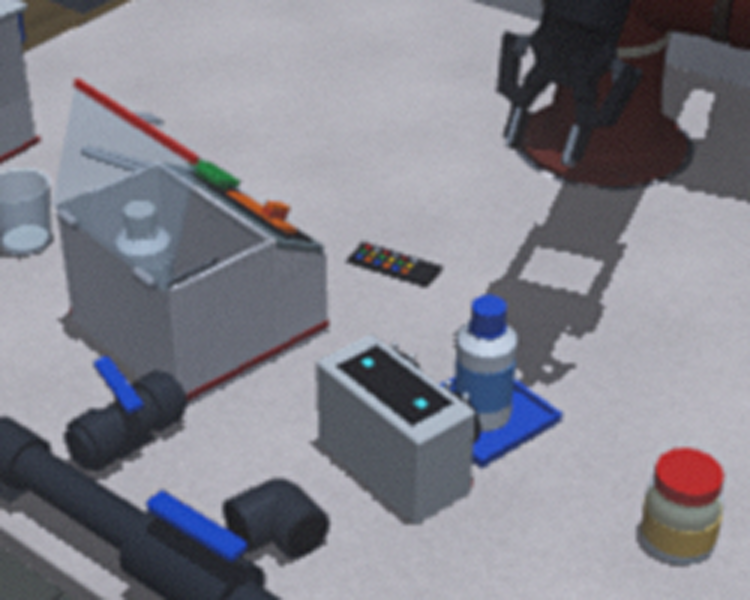

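View pics/t17z.png

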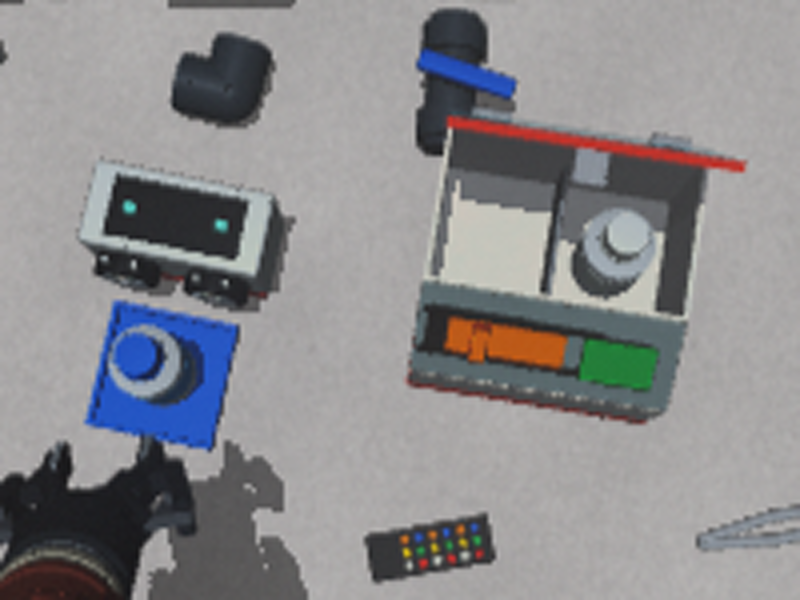

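```bash
python3 - <<'E'
from h import *
c=manip.get_calibration('top');print('cap at',onz(c,160+138.5/4-.4,110+357.5/4-.4,.141))
print(manip.state()['joint_vel'].round(3)); print(manip.job_done())
E
```

```text
cap at [0.54095389 0.18167725 0.141     ]
[-0.002  0.023  0.015 -0.     0.001  0.001]
the job is handed in; nothing more can be done
None
```

The job is done and handed in at about 16.4 s of the 59 s allowed. I slid the orange tab fully aside, pressed the green button until the lid sprang open, and set the blue-capped bottle upright in the drip tray.

**Tab and lid:** the tab's end moved 21.7 mm (full travel is 22 mm) and met a hard stop at 21 N. After release the lid stayed fully open in every later view.

**Bottle:** I lifted it out by its cap, leaning in 30° from the front. I lowered it in 1 mm steps; the push on the tool went from −3.4 N to +5.9 N as it seated.

**Last pictures, with the arm clear and about 0 N on the tool:**
- The bottle stands upright in the tray. Its cap measures (0.541, 0.182), 4 to 6 mm from the tray centre by the two measurements below, with about 21 mm to spare each side.
- The white-capped bottle is still in its cell, the tab is aside and the lid is open.
- The valve, elbow, remote, jar, cup and tweezers show no visible change from the start; I compared them by eye, not by measurement.

**Small disagreements:**
- My two measurements of the tray centre differed by about 5 mm (y 0.183 from the top camera, 0.188 from the wrist camera).
- The gripper read 31.7 mm on the 34 mm cap.

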